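Slide the loaf tin between the pots towards the sink

ROBOT

A 7-joint arm with a two-finger parallel gripper is mounted at the origin on the work surface; the furniture and walls round the work are solid. World frame = base frame: x ahead of the robot, y to its left, z up, the work surface at z = 0. Lengths are in m, angles in rad, forces in N, time in s.
With the tool pointing down it reaches from about 0.4 to 0.85 m from the base axis. Payload 10.4 kg.
Tool frame: the origin (TCP) lies at the very end of the fingers, on their centre line; the grasp point (between the pads) lies 19 mm behind it; x points along the fingers, z is the direction in which the jaws open and shut, and the axes are right-handed (so a half turn about x gives the same grasp; the last joint's range is limited). The gripper opens to 85 mm and grips with 20 to 120 N. Pads are 22 mm wide; open, the fingers measure 114 mm over their backs; the gripper's body (76 mm by 85 mm) begins 54 mm behind the grasp point. The pads swing forward as they close: fully open they stand 13 mm farther back than shut.
Start: joints at [-1.22, 0.332, -0.065, 1.46, 0.022, 1.35, -0.088], TCP at [0.228, 0.582, 0.192] pointing down, gripper open.
Joint ranges: [-2.6, 2.6], [-0.5, 2.12], [-1.47, 1.34], [0.16, 2.42], [-1.27, 4.41], [0.06, 2.06], [-2.6, 2.6]. Speed limits (rad/s): [2.22, 2.22, 2.79, 2.79, 3.14, 3.14, 3.14].

INTERFACE

Orientations are given as a unit quaternion [x, y, z, w].
In Python, from workcell import get_obs, camera, camera_info, hand_in gives the robot as it stands.
- The arm moves only by the tool move_arm, never from a script. Its argument "motion" is text: rows parted by semicolons, each of 4 numbers parted by spaces: the shift along the world's x, y, z in m, then the turn about the world's z in rad. In form: tx ty tz spin; .... A call has 1 to 10 rows; each row is the pose to reach, as a shift and turn from the pose commanded when the call began; what a row does not reach only later rows make up. A row lasts 1/8 s, in which the tool goes at most 62.5 mm and 10.7 degrees, less where a joint would pass 70% of its speed; a pose out of reach is approached as far as the arm can. A call with a gripper value outside its range is refused whole. "grip" is the opening, from 0 (shut) to 1 (fully open), set as the call begins (left out, the last holds). The fingers move at their own pace and stop on an object; "force" is the grip in N (left out, the last holds). Time passes only in rows, so rows that repeat a pose let the fingers close. It gives the time, the measured TCP pose, the force and the opening at its end, in the units of the state.
- get_obs(): the state, without advancing time (a new reading comes with each control period).
- camera(name): name is "scene" or "top"; returns (picture, depth): 400x640x3 uint8, red, green, blue; 400x640 float32, m along the optical axis (not along the pixel's ray), 0 where there is no reading.
- camera_info(name): a dict with "camera_matrix" (3x3 intrinsics, pixels), "eye" and "attitude" of the camera in the world. Camera axes: x right, y up, looking along -z (the intrinsics and any distortion apply to the point x, -y, -z); pixel columns grow to the right and rows downward; lengths in m; the calibration is good to about 2 mm. A picture is of the moment at which its call begins. camera_info takes no time and is no camera call.
- hand_in(): hands the job in, once; it reports no verdict.
The state is a dict: "clock": time; "joint_pos": joint angles; "joint_velocities": joint speeds; "tau": joint torques, N m; "position": TCP position; "ee_rot": TCP orientation; "ft_force": force on the tool from outside, world axes, zero at the start; "torque": the same for the moment, N m; "grip_width": opening from 0.0 (shut) to 1.0 (fully open).
Only numpy, scipy, OpenCV 4.12 (cv2) and the standard library are available. Lean on these libraries where they do the work, as an engineer would, in place of code of your own. Each camera call takes 0.05 s, during which the arm holds its last target.

TASK

The used loaf tin has to go over to the sink side. With the fingertips only, gently slide it along the worktop, end first, through the narrow gap between the two black cast-iron pots until the whole tin is out on the sink side of the pots and clear of them; let it stand flat on the worktop there. Do not lift or tip the tin, do not shove against the pots, and leave the salt and pepper shakers and the small glass where they are.

Things in the scene. Friction and masses are not known exactly. Their poses are not given: they have to be found in the camera images.
- loaf_tin: dark metal loaf tin, open-topped, loose, 0.3-0.55 kg. 101 mm wide (its x) by 191 mm long (its y), 56 mm high; origin: centre of its underside. Free inside: x -32 to 32, y -77 to 77 mm, floor 4 mm up; end walls from 77 to 89 mm along y. Starts right of the pots (lower world y), its +y end towards them (leading), not in line with the gap.
- far_pot: small black cast-iron pot, lid on; stands firmly, does not move when pushed. Round body 106 mm across, lid top at 62 mm, knob in its middle (22 mm across) up to 79 mm. Origin: centre of its underside; its two handles stick out along its x axis to 70 mm from the origin, 44 mm wide, 32 to 42 mm up. The pot farther from the robot.
- near_pot: small black cast-iron pot, lid on; stands firmly, does not move when pushed. Round body 106 mm across, lid top at 62 mm, knob in its middle (22 mm across) up to 79 mm. Origin: centre of its underside; its two handles stick out along its x axis to 70 mm from the origin, 44 mm wide, 32 to 42 mm up. The pot nearer to the robot.
- gap (a point): middle of the gap between the pots, at worktop height, half-way between their centres, which are 216 mm apart: the gap is 110 mm wide at its narrowest, 9 mm more than the tin. Its x axis points along the passage to the sink side (roughly world +y), its y axis across it, from the far to the near pot.
- salt: salt shaker (white filling): glass shaker with a grey domed cap, 44 mm across, 90 mm tall, loose, upright; origin at the centre of its underside. A bystander to be left alone. It stands nearer to the robot, left of the pots.
- pepper: pepper shaker (grey filling): glass shaker with a grey domed cap, 44 mm across, 90 mm tall, loose, upright; origin at the centre of its underside. A bystander to be left alone. It stands far from the robot, left of the pots.
- glass: small empty drinking glass, 55 mm across, 63 mm tall, loose, upright; origin at the centre of its underside. It stands far from the robot, right of the pots. A bystander to be left alone.

How it is judged:
By the outcome, as a careful person would: the job done as asked, in the order asked, and still so for the second after the job is handed in, with the robot touching nothing.
It also fails if it takes over 51 s, if anything falls off the work surface, if the arm or the gripper's body presses on something with over 40 N, if the wrist force passes 120 N, or if a joint passes its speed limit or range.

## Working session

There is one attempt and no reset: what is moved stays moved. The work goes in short steps, Python scripts to look and compute and a tool call to move; the robot and the scene stay as the last step left them, time stands still between calls to the robot, and variables do not carry over. Pictures are saved under pics/ and viewed, and the job is handed in when it is done.

Besides the shell and the picture viewer there is one more tool, called after "Call:" as a command line: name --argument value ..., lists and objects as JSON in quotes. move_arm: Moves the arm, as the interface text tells. Its arguments: {"type":"object","properties":{"motion":{"type":"string"},"grip":{"type":"number"},"force":{"type":"number"}},"required":["motion"]}

```bash
ls; mkdir -p pics; python3 - <<'E'
from workcell import get_obs,camera,camera_info
import cv2,numpy as np
o=get_obs(); print(o)
for n in ["scene","top"]:
    im,d=camera(n); i=camera_info(n); print(n,i)
    cv2.imwrite(f"pics/{n}0.png",im[:,:,::-1]); np.savez(f"{n}0.npz",im=im,d=d)
E
```

```text
pics
{'clock': 0.0, 'joint_pos': array([-1.21959023,  0.33286104, -0.06470901,  1.46096877,  0.02160154,
        1.34991323, -0.08847627]), 'joint_velocities': array([-0.00113643,  0.00069349,  0.00075607, -0.0006325 , -0.00117494,
       -0.00045824, -0.00024106]), 'tau': array([ 7.32838515e-06, -6.25448227e+01,  4.93569416e-02, -3.91606522e+01,
        1.63526827e-02,  9.90041415e-03,  6.30473295e-06]), 'position': array([0.22806548, 0.58141909, 0.19070967]), 'ee_rot': array([-0.39870886,  0.58460055,  0.3980902 ,  0.58377875]), 'ft_force': array([-0.85746225,  0.87627515, -0.2369391 ]), 'torque': array([-0.01210102, -0.04411528, -0.04834345]), 'grip_width': 0.9989672110795341}
scene {'camera_matrix': array([[369.12494587,   0.        , 318.77987646],
       [  0.        , 369.12494587, 201.66994889],
       [  0.        ,   0.        ,   1.        ]]), 'eye': array([ 0.20018927, -0.7492789 ,  0.59807099]), 'attitude': array([ 0.47336226, -0.09385304, -0.16730651,  0.85972572])}
top {'camera_matrix': array([[390.2516476 ,   0.        , 327.45049317],
       [  0.        , 390.2516476 , 198.84750283],
       [  0.        ,   0.        ,   1.        ]]), 'eye': array([0.32178005, 0.04875015, 1.091885  ]), 'attitude': array([-0.06360834,  0.0743978 ,  0.71085868, -0.69649041])}
```

View pics/scene0.png

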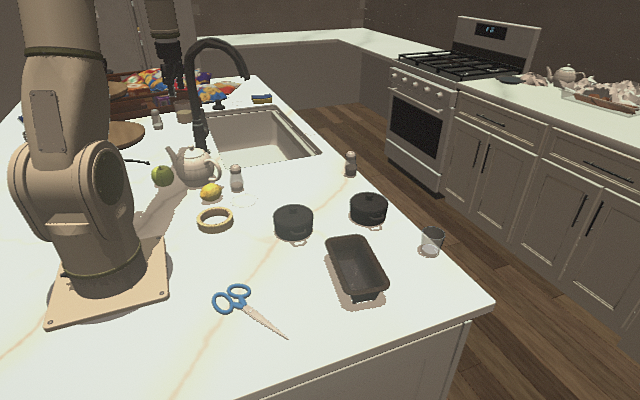

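View pics/top0.png

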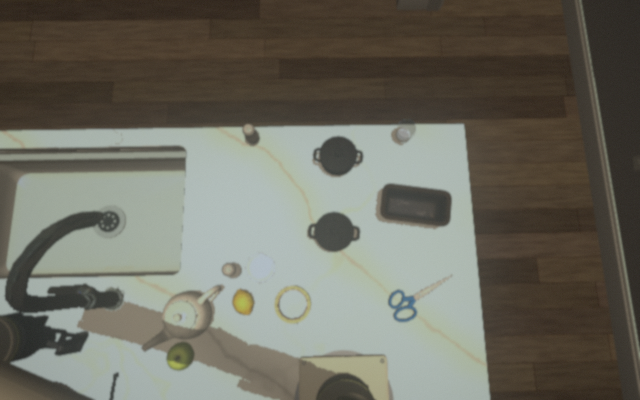

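```bash
cat > h.py <<'E'
import numpy as np,cv2
from workcell import camera,camera_info,get_obs
from scipy.spatial.transform import Rotation as R
def cloud(n,d):
    i=camera_info(n);K=i["camera_matrix"]
    v,u=np.mgrid[:400,:640]
    X=(u-K[0,2])/K[0,0]*d;Y=-(v-K[1,2])/K[1,1]*d
    P=np.stack([X,Y,-d],-1)
    W=P@R.from_quat(i["attitude"]).as_matrix().T+i["eye"]
    W[d<=0]=np.nan
    return W
def px(n,W):
    i=camera_info(n);K=i["camera_matrix"]
    p=(np.atleast_2d(W)-i["eye"])@R.from_quat(i["attitude"]).as_matrix()
    return np.stack([K[0,0]*p[:,0]/-p[:,2]+K[0,2],K[1,1]*-p[:,1]/-p[:,2]+K[1,2]],-1)
E
python3 - <<'E'
from h import *
for n,pts in [("top",[(337,156),(333,231),(414,205),(403,133),(231,270),(250,134),(110,220),(60,335),(445,215),(400,160),(180,310),(320,360),(480,300)]),("scene",[(293,210),(368,198),(357,265),(205,45),(240,65)])]:
    z=np.load(n+"0.npz");W=cloud(n,z["d"])
    for u,v in pts: print(n,u,v,W[v,u].round(4))
    np.save(n+"W0.npy",W)
    m=(W[...,2]>0.03)&(W[...,2]<0.1)&(W[...,0]>0.35)&(W[...,1]<0.4)
    m=m.astype(np.uint8)
    c,l,s,ce=cv2.connectedComponentsWithStats(m)
    for k in range(1,c):
        if s[k,4]>15:
            Q=W[l==k]; print(n,s[k],ce[k].round(),Q.mean(0).round(4),Q.min(0).round(4),Q.max(0).round(4))
    # table height
    t=(abs(W[...,2])<0.015)&(W[...,0]>.4)&(W[...,0]<.8)&(abs(W[...,1])<.4); print("table z",np.median(W[t][:,2]))
W=np.load("topW0.npy");
for y in np.arange(-.4,.9,.1): 
  print("col y",y.round(1),[ (np.nanmax(np.where((abs(W[...,0]-x)<.05)&(abs(W[...,1]-y)<.05),W[...,2],-1))).round(3) for x in np.arange(.1,.9,.1)])
E
```

```text
top 337 156 [0.6457 0.0018 0.0606]
top 333 231 [0.4365 0.0184 0.0794]
top 414 205 [ 0.5155 -0.2172 -0.0015]
top 403 133 [ 0.7285 -0.196   0.0098]
top 231 270 [0.3421 0.2785 0.088 ]
top 250 134 [0.7074 0.2388 0.0769]
top 110 220 [ 0.5236  0.7623 -0.2256]
top 60 335 [0.2225 0.5514 0.3037]
top 445 215 [ 0.4767 -0.2861  0.0532]
top 400 160 [ 0.6499 -0.1849 -0.002 ]
top 180 310 [0.2493 0.3927 0.113 ]
top 320 360 [0.1081 0.0585 0.0146]
top 480 300 [ 0.2487 -0.3805 -0.0007]
top [396 119  21  22 222] [406. 128.] [ 0.7273 -0.1969  0.05  ] [ 0.6969 -0.222   0.0301] [ 0.7521 -0.1679  0.0658]
top [242 124  17  18 231] [250. 133.] [0.7148 0.2402 0.068 ] [0.7015 0.2229 0.0318] [0.7369 0.2622 0.0927]
top [ 313  136   50   38 1247] [338. 154.] [ 0.6518 -0.0008  0.0563] [ 0.6026 -0.0699  0.0309] [0.7068 0.0683 0.081 ]
top [ 380  183   72   43 1282] [418. 203.] [ 0.5124 -0.2149  0.0511] [ 0.4493 -0.3068  0.03  ] [ 0.5687 -0.1098  0.0598]
top [ 308  212   52   39 1356] [334. 231.] [0.4391 0.0156 0.0569] [ 0.3888 -0.0537  0.0347] [0.4917 0.085  0.0817]
top [222 262  18   6  77] [231. 265.] [0.3563 0.283
[... 2534 characters left out ...]
6), np.float64(0.005), np.float64(0.007)]
col y 0.5 [np.float64(0.007), np.float64(0.461), np.float64(0.456), np.float64(0.408), np.float64(0.346), np.float64(-0.223), np.float64(0.006), np.float64(0.004)]
col y 0.6 [np.float64(0.025), np.float64(0.427), np.float64(0.45), np.float64(0.413), np.float64(-0.223), np.float64(-0.224), np.float64(0.006), np.float64(0.005)]
col y 0.7 [np.float64(0.076), np.float64(0.007), np.float64(0.15), np.float64(-0.204), np.float64(-0.219), np.float64(-0.222), np.float64(0.006), np.float64(0.004)]
col y 0.8 [np.float64(0.005), np.float64(0.005), np.float64(0.004), np.float64(-0.209), np.float64(-0.219), np.float64(-0.219), np.float64(0.006), np.float64(0.004)]
```

```bash
python3 - <<'E'
from h import *
W=np.concatenate([np.load(n+"W0.npy").reshape(-1,3) for n in("top","scene")])
for z in (.12,.2,.3,.4,.5):
    m=abs(W[:,2]-z)<.04
    m&=(W[:,0]>0.1)&(W[:,0]<.6)&(W[:,1]>.15)&(W[:,1]<.85)
    H,_,_=np.histogram2d(W[m,0],W[m,1],bins=[np.arange(.1,.6,.04),np.arange(.2,.85,.04)])
    print("z",z,"rows x .1.. step .04, cols y .2.. ");print(H.astype(int))
S=np.load("scene0.npz")["im"]; cv2.imwrite("pics/crop0.png",cv2.resize(S[0:220,60:340,::-1],None,fx=2.8,fy=2.6,interpolation=cv2.INTER_CUBIC))
T=np.load("top0.npz")["im"]; cv2.imwrite("pics/crop0t.png",cv2.resize(np.clip(T[100:400,0:500,::-1]*1.0,0,255).astype(np.uint8),None,fx=1.6,fy=1.6,interpolation=cv2.INTER_CUBIC))
print(R.from_quat(get_obs()['ee_rot']).as_matrix().round(3))
E
```

```text
z 0.12 rows x .1.. step .04, cols y .2.. 
[[  0   0   0   0   0   0   0   0   0   0   0   0   0   0   0   0]
 [  0   0   0   0   1   0 138  16   0   0   0   0   0   0   0   0]
 [  0   0   0 107 379 163   7   0   0   0   0   0   0   0   0   0]
 [  0   0   0 260 476 220  24   0   0   1  41   0   0   0   0   0]
 [  0   0  23 180 236 118   0   0   0 210 318  94  33   0   0   0]
 [  0  13  46   5   0   0   0   0   0   0  14 247  62   0   0   0]
 [  0  33  84   0   0   0   0   0   0   0   0   0   0   0   0   0]
 [  0   0   0   0   0   0   0   0   0   0   0   0   0   0   0   0]
 [  0   0   0   0   0   0   0   0   0   0   0   0   0   0   0   0]
 [  0   0   0   0   0   0   0   0   0   0   0   0   0   0   0   0]
 [  0   0   0   0   0   0   0   0   0   0   0   0   0   0   0   0]
 [  0   0   0   0   0   0   0   0   0   0   0   0   0   0   0   0]]
z 0.2 rows x .1.. step .04, cols y .2.. 
[[  0   0   0   0   0   0   0   0   0   0   0   0   0   0   0   0]
 [  0   0   0   0   0   0   0   0   0   0   0   0   0   0   0   0]
 [  0   0   0   0   0   0   0   0   0   0   0   0   0   0   0   0]
 [  0   0  
[... 2719 characters left out ...]
 0   0   0   0   0   0]
 [  0   0   0   0   0   0   0   0 333   0   0   0   0   0   0   0]
 [  0   0   0   0   0   0   0   0  14  41   0   0   0   0   0   0]
 [  0   0   0   0   0   0   0   0   0   0   0   0   0   0   0   0]
 [  0   0   0   0   0   0   0   0   0   0   0   0   0   0   0   0]
 [  0   0   0   0   0   0   0   0   0   0   0   0   0   0   0   0]
 [  0   0   0   0   0   0   0   0   0   0   0   0   0   0   0   0]
 [  0   0   0   0   0   0   0   0   0   0   0   0   0   0   0   0]
 [  0   0   0   0   0   0   0   0   0   0   0   0   0   0   0   0]
 [  0   0   0   0   0   0   0   0   0   0   0   0   0   0   0   0]]
[[-0.    -0.931  0.365]
 [-0.001  0.365  0.931]
 [-1.    -0.    -0.001]]
```

View pics/crop0.png

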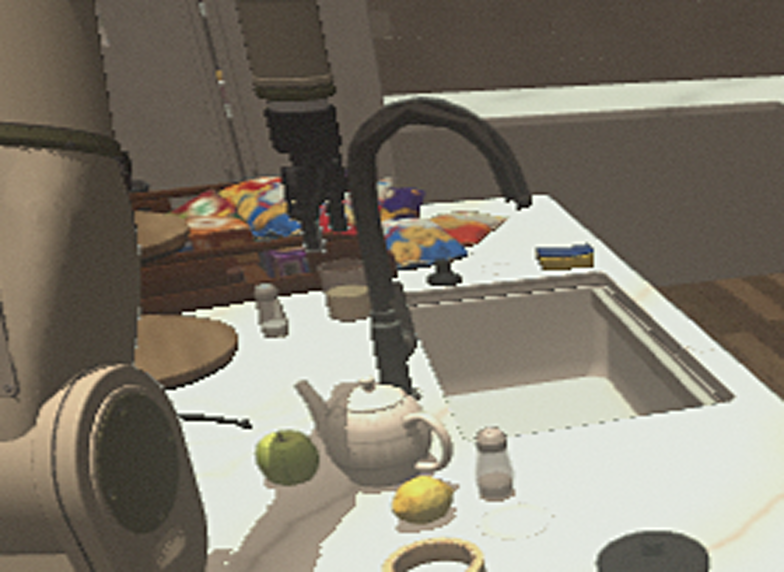

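View pics/crop0t.png

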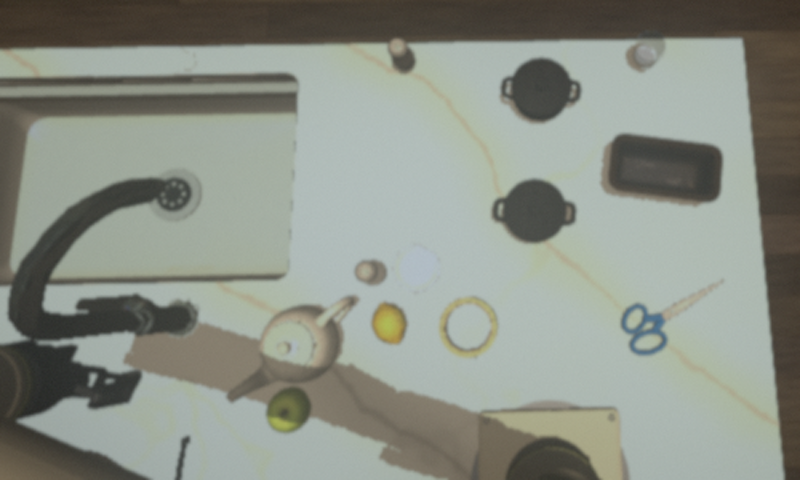

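```bash
cat > fit.py <<'E'
from h import *
from scipy.optimize import least_squares
def knob(W,c):
    m=(W[...,2]>.069)&(W[...,2]<.09)&(np.hypot(W[...,0]-c[0],W[...,1]-c[1])<.03); Q=W[m]
    return Q.mean(0),len(Q)
def lid(W,c):
    m=(W[...,2]>.05)&(W[...,2]<.068)&(np.hypot(W[...,0]-c[0],W[...,1]-c[1])<.07); Q=W[m][:,:2]
    (x,y),r=cv2.minEnclosingCircle(Q.astype(np.float32)); return np.array([x,y]),r
def tin(W,yl):
    m=(W[...,2]>.047)&(W[...,2]<.066)&(W[...,0]>.42)&(W[...,0]<.68)&(W[...,1]<yl[1])&(W[...,1]>yl[0])
    c,l,s,_=cv2.connectedComponentsWithStats(m.astype(np.uint8))
    k=1+np.argmax(s[1:,4]); Q=W[l==k]
    r=cv2.minAreaRect((Q[:,:2]*1000).astype(np.float32))
    # soft rect fit with outer percentile
    b=cv2.boxPoints(r)/1000
    return r,b,Q
E
python3 - <<'E'
from fit import *
for n in("top","scene"):
    W=np.load(n+"W0.npy")
    for c in((.652,0),(.438,.016)): print(n,"knob",knob(W,c),"lid",lid(W,c))
    r,b,Q=tin(W,(-.4,-.08)); print(n,r,b.round(4).tolist(),len(Q))
E
```

```text
top knob (array([ 0.65459801, -0.00124866,  0.07699115]), 48) lid (array([ 0.65542185, -0.0010715 ]), 0.05359626188874245)
top knob (array([0.44011351, 0.01491487, 0.07697508]), 52) lid (array([0.44030616, 0.0151237 ]), 0.05330235883593559)
top ((508.3100280761719, -208.81008911132812), (191.77223205566406, 101.98039245605469), 81.41519165039062) [[0.44359999895095825, -0.29600000381469727], [0.5443999767303467, -0.31119999289512634], [0.5730000138282776, -0.12160000205039978], [0.4722000062465668, -0.10639999806880951]] 1034
scene knob (array([ 0.65103515, -0.00497234,  0.07721156]), 32) lid (array([ 0.65341496, -0.00351063]), 0.054413340985774994)
scene knob (array([0.43788985, 0.01151573, 0.07767874]), 41) lid (array([0.43814814, 0.01287486]), 0.05280386656522751)
scene ((506.67486572265625, -207.96780395507812), (193.86502075195312, 102.3045883178711), 80.79867553710938) [[0.4406999945640564, -0.2955000102519989], [0.541700005531311, -0.3118000030517578], [0.572700023651123, -0.12049999833106995], [0.4717000126838684, -0.10409999638795853]] 1204
```

Call:
move_arm --motion "0 -0.04 0; 0 -0.09 0.02; -0.01 -0.14 0.04; -0.01 -0.2 0.06"

```text
validation failed for argument at $.mo...
```

Call:
move_arm --motion "0 -0.04 0 0; 0 -0.09 0.02 0; -0.01 -0.14 0.04 0; -0.01 -0.2 0.06 0"

```text
clock: 0.6
position: [0.2174, 0.3811, 0.2515]
ee_rot: [-0.399, 0.584, 0.399, 0.584]
ft_force: [1.1, -0.7, 1.1]
grip_width: 1.0
```

Call:
move_arm --motion "0.04 -0.045 0 0; 0.085 -0.09 0 0; 0.125 -0.135 0 0; 0.16 -0.185 0 0; 0.185 -0.24 0 0.05; 0.2 -0.3 0 0.1; 0.215 -0.36 0 0.15; 0.23 -0.42 0 0.218; 0.24 -0.48 0 0.218; 0.25 -0.54 0 0.218"

```text
clock: 1.85
position: [0.468, -0.1593, 0.2513]
ee_rot: [-0.46, 0.537, 0.46, 0.538]
ft_force: [1.1, 1.5, 0.2]
grip_width: 1.003
```

```bash
python3 - <<'E'
from h import *
o=get_obs();print(o['joint_pos'].round(2),o['position'],R.from_quat(o['ee_rot']).as_matrix().round(3),o['clock'])
E
```

```text
[-0.62 -0.03  0.85  1.74  0.02  1.42  1.65] [ 0.46804416 -0.15930791  0.25132098] [[ 0.001 -0.988  0.155]
 [ 0.001  0.155  0.988]
 [-1.    -0.     0.001]] 1.85
```

Call:
move_arm --motion "0.01 -0.05 0 0; 0.02 -0.1 0 0; 0.026 -0.134 -0.05 0; 0.026 -0.134 -0.1 0; 0.026 -0.134 -0.13 0; 0.026 -0.134 -0.13 0"

```text
clock: 2.6
position: [0.4927, -0.2907, 0.1193]
ee_rot: [-0.458, 0.538, 0.461, 0.537]
ft_force: [0.0, -0.4, 1.4]
grip_width: 0.997
```

```bash
python3 - <<'E'
from fit import *
o=get_obs();print(o['joint_pos'].round(2),o['position'],o['clock'])
im,d=camera("scene"); cv2.imwrite("pics/s1.png",cv2.resize(im[130:330,220:480,::-1],None,fx=3,fy=3,interpolation=cv2.INTER_CUBIC))
im,d=camera("top"); cv2.imwrite("pics/t1.png",cv2.resize(im[100:280,220:480,::-1],None,fx=3,fy=3,interpolation=cv2.INTER_CUBIC))
E
```

```text
[-0.31  0.38  0.95  1.73 -0.33  1.2   2.14] [ 0.49271192 -0.29070941  0.11933978] 2.6
```

View pics/s1.png

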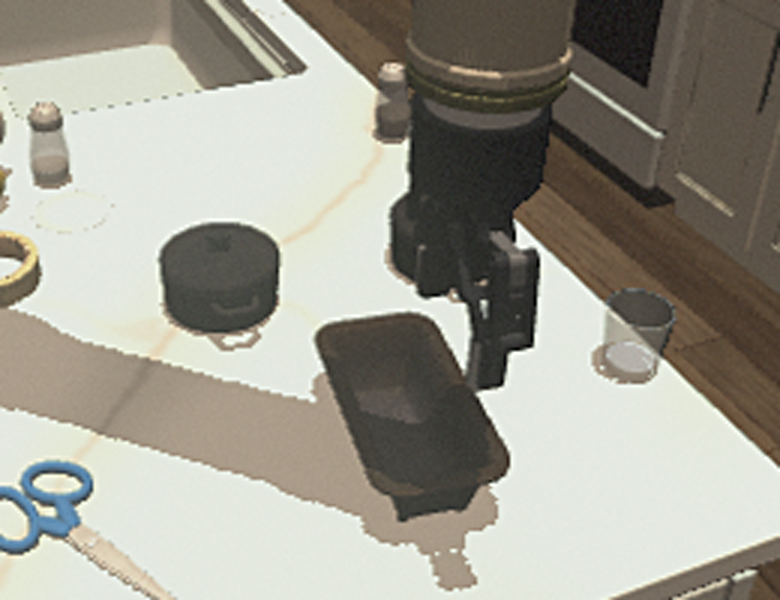

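View pics/t1.png

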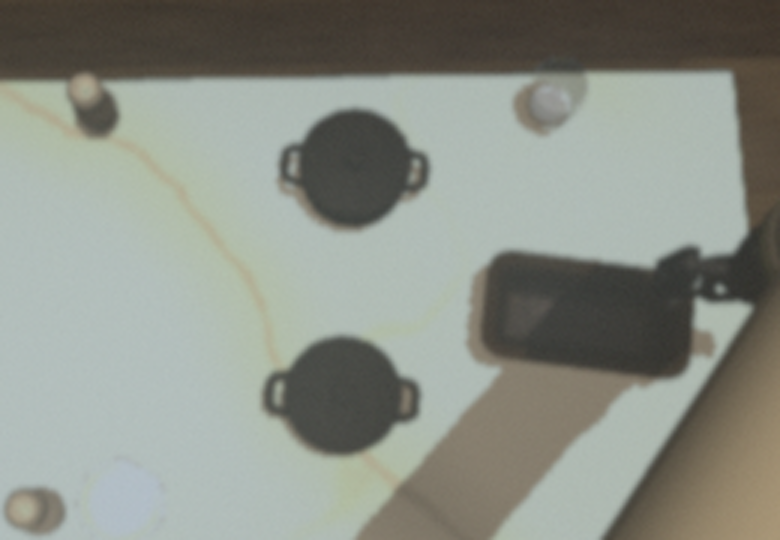

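Call:
move_arm --motion "0.001 -0.001 -0.03 0; 0.001 -0.001 -0.06 0; 0.001 -0.001 -0.08 0; 0.001 -0.001 -0.091 0; 0.001 -0.001 -0.091 0"

```text
clock: 3.32
position: [0.4953, -0.2925, 0.0305]
ee_rot: [-0.46, 0.537, 0.46, 0.537]
ft_force: [-0.2, -1.2, -0.2]
grip_width: 1.001
```

Call:
move_arm --motion "0 0 0 0; 0 0 0 0; 0 0 0 0; 0 0 0 0; 0 0 0 0; 0 0 0 0" --grip 0.35 --force 20

```text
clock: 4.08
position: [0.4952, -0.2924, 0.0303]
ee_rot: [-0.46, 0.537, 0.46, 0.537]
ft_force: [0.3, -0.3, -0.2]
grip_width: 0.346
```

```bash
python3 - <<'E'
from fit import *
o=get_obs();print(o['joint_pos'].round(2),o['position'],o['clock'],o['ft_force'])
im,d=camera("scene"); cv2.imwrite("pics/s2.png",cv2.resize(im[130:330,220:480,::-1],None,fx=3,fy=3,interpolation=cv2.INTER_CUBIC))
W=cloud("scene",d);r,b,Q=tin(W,(-.4,-.08));print(r)
E
```

```text
[-0.24  0.5   0.87  1.81 -0.44  1.04  2.21] [ 0.49516652 -0.29243946  0.03029541] 4.075 [ 0.29667796 -0.32959316 -0.16961996]
((505.26153564453125, -209.0734405517578), (193.20254516601562, 100.14505767822266), 82.25272369384766)
```

View pics/s2.png

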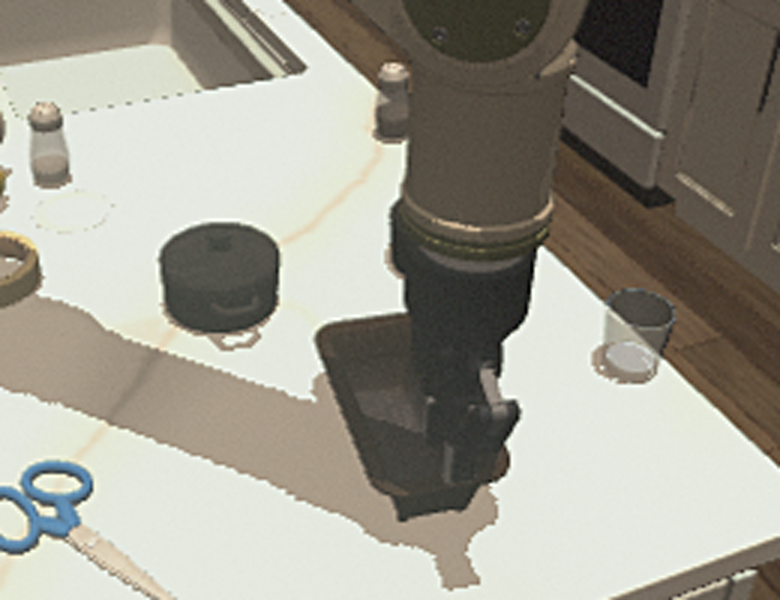

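```bash
python3 - <<'E'
from h import *
a=np.array([.154,.988,0]);p=np.array([.4952,-.2924,.036])
for s in(-.03,-.015,0,.015): print(s,(px("scene",p+a*s)-[220,130])*3)
c=np.array([.5075,-.2085,.056]);print((px("scene",c-a*.0955)-[220,130])*3)
im,d=camera("scene"); cv2.imwrite("pics/s2b.png",cv2.resize(im[230:310,320:400,::-1],None,fx=7,fy=7,interpolation=cv2.INTER_CUBIC))
W=cloud("scene",d)
for v in range(278,296,2): print(v,W[v,374:378].round(3).tolist())
E
```

```text
-0.03 [[458.41935639 527.894881  ]]
-0.015 [[450.56732844 510.99004122]]
0 [[442.97286015 494.63970845]]
0.015 [[435.62348341 478.81703981]]
[[449.57328655 485.13666211]]
278 [[0.476, -0.337, 0.13], [0.474, -0.342, 0.135], [0.476, -0.344, 0.136], [0.477, -0.345, 0.137]]
280 [[0.475, -0.339, 0.127], [0.476, -0.341, 0.128], [0.478, -0.342, 0.129], [0.482, -0.338, 0.124]]
282 [[0.477, -0.337, 0.119], [0.479, -0.338, 0.12], [0.492, -0.322, 0.1], [0.494, -0.321, 0.099]]
284 [[0.489, -0.32, 0.095], [0.492, -0.318, 0.092], [0.493, -0.321, 0.094], [0.495, -0.321, 0.093]]
286 [[0.488, -0.322, 0.091], [0.491, -0.321, 0.09], [0.492, -0.322, 0.09], [0.496, -0.321, 0.087]]
288 [[0.491, -0.319, 0.082], [0.492, -0.32, 0.083], [0.493, -0.321, 0.084], [0.495, -0.322, 0.083]]
290 [[0.494, -0.314, 0.071], [0.496, -0.314, 0.07], [0.507, -0.303, 0.056], [0.509, -0.303, 0.055]]
292 [[0.502, -0.303, 0.052], [0.504, -0.305, 0.053], [0.518, -0.288, 0.031], [0.52, -0.289, 0.031]]
294 [[0.515, -0.285, 0.024], [0.516, -0.288, 0.026], [0.519, -0.287, 0.024], [0.522, -0.287, 0.022]]
```

View pics/s2b.png

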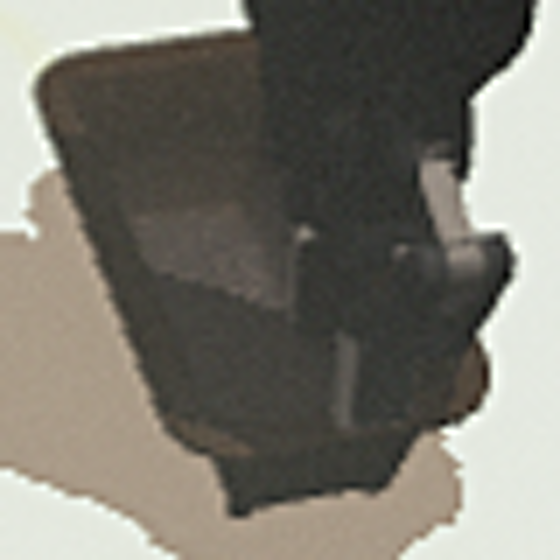

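```bash
python3 - <<'E'
from h import *
im,d=camera("scene"); W=cloud("scene",d)
a=np.array([.154,.988]);c=np.array([.5075,-.2085])
L=(W[...,:2]-c)@a
for v in range(272,306,2):
    print(v,[f"{L[v,u]*1000:.0f}/{W[v,u,2]*1000:.0f}" for u in range(350,394,3)])
print(list(range(350,394,3)))
g=cv2.cvtColor(im,cv2.COLOR_RGB2BGR)[225:310,310:400]; g=np.clip(g.astype(float)*2.2,0,255).astype(np.uint8)
cv2.imwrite("pics/s2c.png",cv2.resize(g,None,fx=7,fy=7,interpolation=cv2.INTER_NEAREST))
E
```

```text
272 ['23/1', '21/1', '19/2', '17/2', '-70/88', '-70/87', '-103/118', '-112/125', '-130/142', '-143/154', '-150/160', '-149/158', '-148/156', '-147/154', '1/1']
274 ['16/1', '14/2', '12/2', '12/1', '-71/83', '-71/81', '-108/118', '-114/123', '-130/138', '-142/149', '-145/150', '-143/147', '-145/148', '-143/145', '-6/1']
276 ['8/3', '9/1', '6/2', '5/2', '-71/78', '-71/76', '-109/113', '-113/117', '-132/135', '-143/145', '-142/142', '-142/141', '-141/139', '-9/0', '-11/0']
278 ['3/2', '3/1', '1/1', '-1/2', '-3/2', '-10/7', '-104/103', '-108/106', '-131/129', '-139/136', '-130/125', '-132/126', '-135/128', '-15/-0', '-18/2']
280 ['-4/3', '-5/2', '-6/2', '-8/2', '-9/2', '-14/5', '-104/98', '-109/102', '-134/127', '-132/123', '-133/123', '-131/120', '-73/57', '-22/1', '-24/1']
282 ['-8/1', '-10/2', '-11/1', '-14/2', '-16/3', '-16/1', '-107/96', '-110/98', '-133/121', '-114/99', '-65/45', '-74/54', '-77/55', '-78/55', '-29/0']
284 ['-15/2', '-16/1', '-19/3', '-19/2', '-22/3', '-22/2', '-107/91', '-111/94', '-115/96', '-114/94', '-67/42', '-80/55', '-83/56', '-83/55', '-35/1']
286 ['-20/1', 
[... 858 characters left out ...]
'-64/1', '-65/0', '-66/-0', '-67/-1']
298 ['-53/-0', '-74/22', '-74/21', '-73/18', '-72/16', '-72/14', '-70/10', '-70/8', '-70/6', '-68/3', '-67/-1', '-69/0', '-72/1', '-72/-0', '-74/0']
300 ['-60/2', '-74/16', '-73/14', '-72/11', '-69/6', '-69/4', '-68/2', '-68/0', '-70/0', '-72/1', '-73/1', '-73/-1', '-75/-1', '-78/2', '-78/-1']
302 ['-64/1', '-72/8', '-68/2', '-69/1', '-70/0', '-71/-0', '-75/3', '-74/-0', '-75/-1', '-76/-0', '-78/-0', '-81/2', '-80/-1', '-82/-0', '-83/-1']
304 ['-69/0', '-70/-1', '-72/1', '-74/1', '-76/1', '-78/2', '-77/-1', '-79/0', '-82/2', '-82/-0', '-84/1', '-85/0', '-87/1', '-88/0', '-88/-1']
[350, 353, 356, 359, 362, 365, 368, 371, 374, 377, 380, 383, 386, 389, 392]
```

View pics/s2c.png

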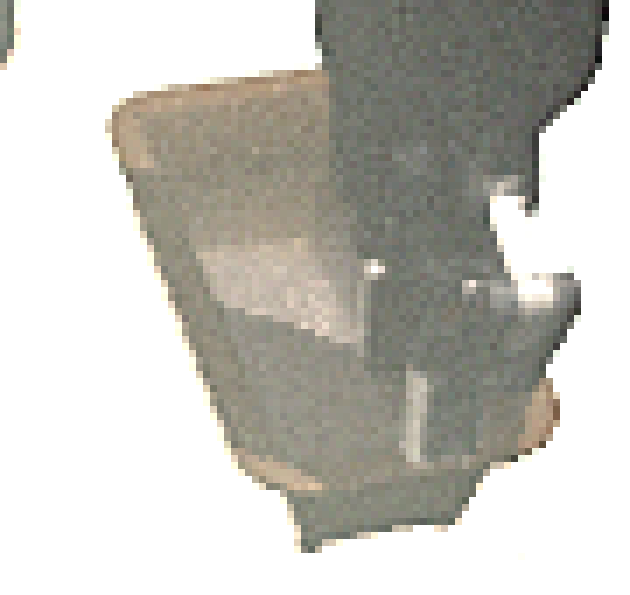

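```bash
python3 - <<'E'
from h import *
a=np.array([.154,.988,0]);n=np.array([.988,-.154,0])
t=np.array([.4927,-.2907,0])
for s in(-.0425,-.057,.0425,.057):
  for z in (.119,.132,.16,.175): print(s,z,((px("scene",t+a*s+[0,0,z])-[220,130])*3).round())
im,d=camera("top");W=cloud("top",d)
cv2.imwrite("pics/t2.png",cv2.resize(im[140:280,340:480,::-1],None,fx=5,fy=5,interpolation=cv2.INTER_CUBIC))
c=np.array([.5075,-.2085])
L=(W[...,:2]-c)@a[:2]
for v in range(186,226,3):
    print(v,[f"{L[v,u]*1000:.0f}/{W[v,u,2]*1000:.0f}" for u in range(410,470,4)])
E
```

```text
-0.0425 0.119 [[472. 448.]]
-0.0425 0.132 [[474. 432.]]
-0.0425 0.16 [[478. 397.]]
-0.0425 0.175 [[480. 377.]]
-0.057 0.119 [[480. 465.]]
-0.057 0.132 [[482. 449.]]
-0.057 0.16 [[487. 413.]]
-0.057 0.175 [[489. 393.]]
0.0425 0.119 [[426. 360.]]
0.0425 0.132 [[427. 345.]]
0.0425 0.16 [[430. 311.]]
0.0425 0.175 [[432. 293.]]
0.057 0.119 [[419. 347.]]
0.057 0.132 [[420. 332.]]
0.057 0.16 [[423. 298.]]
0.057 0.175 [[425. 280.]]
186 ['20/53', '10/56', '-14/-1', '-26/-3', '-36/0', '-47/2', '-60/-1', '-71/-1', '-82/1', '-93/1', '-106/-4', '-116/3', '-42/266', '3/427', '11/469']
189 ['20/58', '9/57', '-3/52', '-13/56', '-24/54', '-35/56', '-45/56', '-57/53', '-83/-1', '-93/3', '-106/1', '-50/215', '-42/267', '-45/285', '17/489']
192 ['16/40', '6/46', '-5/46', '-14/52', '-25/53', '-36/52', '-47/54', '-26/170', '-69/53', '-79/55', '-107/-2', '-48/221', '-43/265', '22/487', '22/503']
195 ['12/23', '1/27', '-9/31', '-19/33', '-30/36', '-41/37', '-50/43', '-25/173', '-35/175', '-44/177', '-49/191', '-49/222', '-45/261', '27/500', '25/512']
198 ['7/6', '-3/10', '-13/17', '-24/16', '-34/22', '-45/2
[... 748 characters left out ...]
'-53/4', '-66/-3', '-73/15', '-77/40', '55/519', '53/533', '50/540', '46/546', '41/548', '37/551']
216 ['5/20', '-7/13', '-21/1', '-31/5', '-43/1', '-55/1', '-66/-1', '-72/19', '-78/39', '59/532', '55/540', '52/547', '47/549', '43/554', '37/554']
219 ['11/51', '1/55', '-9/56', '-21/51', '-32/51', '-46/38', '-61/21', '-73/18', '64/531', '62/543', '58/550', '53/553', '48/554', '44/558', '38/558']
222 ['-0/-0', '0/53', '-10/54', '-21/53', '-32/51', '-42/56', '-53/54', '68/526', '67/542', '63/551', '59/554', '55/558', '50/561', '45/562', '40/564']
225 ['-1/2', '-13/-4', '-23/2', '-35/-1', '-46/-0', '-57/-1', '-68/1', '72/544', '69/551', '65/557', '60/560', '56/564', '51/565', '46/567', '41/568']
```

View pics/t2.png

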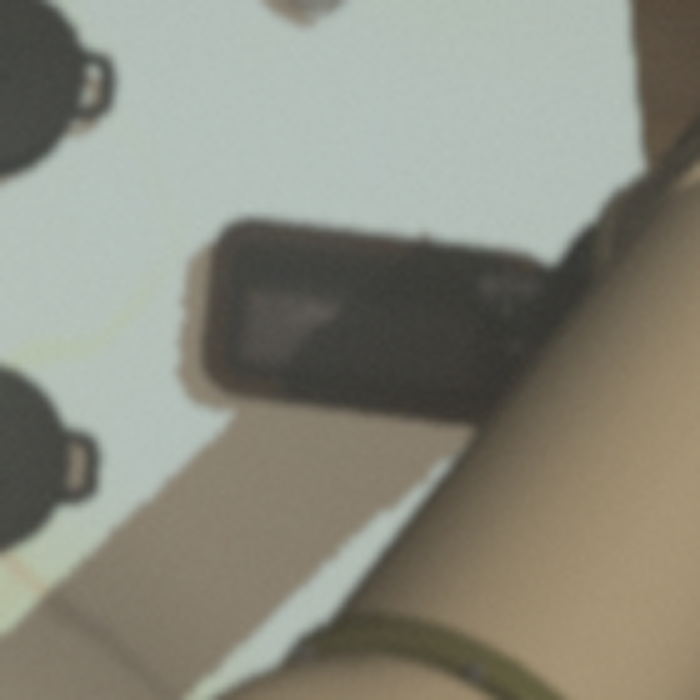

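Call:
move_arm --motion "0 0 0 0; 0 0 0 0; 0 0 0 0; 0 0 0 0; 0 0 0 0" --grip 0.0 --force 20

```text
clock: 4.9
position: [0.4952, -0.2924, 0.0303]
ee_rot: [-0.46, 0.537, 0.46, 0.537]
ft_force: [-0.3, -0.5, 0.2]
grip_width: -0.001
```

```bash
python3 - <<'E'
from h import *
im,d=camera("scene"); W=cloud("scene",d)
a=np.array([.154,.988]);c=np.array([.5075,-.2085])
L=(W[...,:2]-c)@a
for v in range(268,300,2):
    print(v,[f"{L[v,u]*1000:.0f}/{W[v,u,2]*1000:.0f}" for u in range(350,394,3)])
g=cv2.cvtColor(im,cv2.COLOR_RGB2BGR)[225:310,310:400]; g=np.clip(g.astype(float)*2.2,0,255).astype(np.uint8)
cv2.imwrite("pics/s3.png",cv2.resize(g,None,fx=7,fy=7,interpolation=cv2.INTER_NEAREST))
print(get_obs()['ft_force'],get_obs()['grip_width'])
E
```

```text
268 ['36/1', '34/1', '32/2', '27/5', '18/12', '-81/108', '-100/125', '-100/124', '-127/149', '-140/161', '-144/163', '-145/163', '-145/163', '-145/161', '16/-2']
270 ['29/1', '26/3', '26/1', '22/3', '16/8', '-86/108', '-99/119', '-115/134', '-129/147', '-143/159', '-147/162', '-147/161', '-147/160', '-147/159', '8/-0']
272 ['23/1', '19/4', '18/3', '17/3', '11/6', '-88/104', '-100/115', '-117/131', '-132/145', '-142/154', '-146/156', '-147/156', '-141/149', '1/2', '2/-0']
274 ['15/2', '14/2', '15/-0', '11/2', '5/6', '-88/99', '-93/102', '-117/126', '-131/139', '-137/144', '-133/138', '-126/130', '0/-1', '-3/0', '-6/2']
276 ['10/1', '9/1', '6/2', '7/-0', '1/4', '-89/95', '-95/100', '-119/122', '-117/119', '-48/47', '-57/55', '-59/56', '-61/56', '-10/1', '-10/-1']
278 ['3/2', '2/1', '-0/2', '-1/2', '-5/4', '-89/90', '-96/95', '-100/98', '-100/97', '-51/44', '-61/53', '-66/57', '-67/56', '-15/0', '-19/2']
280 ['-2/1', '-3/1', '-4/-1', '-6/1', '-10/3', '-90/84', '-97/90', '-99/92', '-98/90', '-53/41', '-63/49', '-69/54', '-72/56', '-23/2', '-22/-1']
282 ['-9/2', '-8/-0', '-13/2', '-13/2',
[... 669 characters left out ...]
94/53', '-50/1', '-49/-1', '-54/3']
292 ['-87/56', '-89/57', '-89/55', '-90/55', '-92/56', '-93/55', '-95/56', '-95/54', '-94/52', '-77/31', '-50/-1', '-53/0', '-56/2', '-57/1', '-57/-0']
294 ['-91/54', '-94/57', '-94/54', '-94/54', '-95/53', '-78/32', '-77/29', '-77/28', '-75/24', '-75/22', '-59/3', '-58/-0', '-60/0', '-61/0', '-62/-1']
296 ['-63/17', '-79/34', '-77/30', '-76/28', '-76/26', '-75/23', '-74/20', '-74/19', '-74/17', '-61/0', '-61/-2', '-66/2', '-65/-0', '-66/-0', '-69/1']
298 ['-51/-2', '-76/24', '-75/21', '-74/19', '-74/18', '-71/13', '-71/11', '-71/9', '-70/6', '-66/-0', '-68/0', '-69/0', '-71/1', '-71/-1', '-75/2']
[-0.45766125  0.00103374 -0.57309241] 0.0026914792262601487
```

View pics/s3.png

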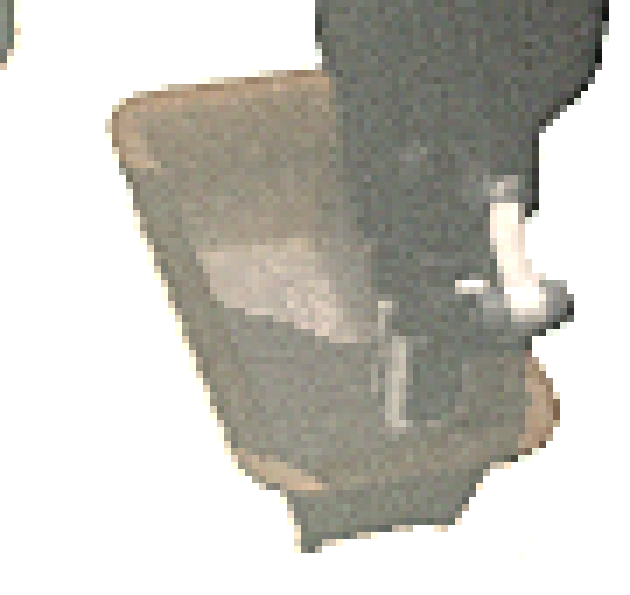

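Call:
move_arm --motion "0 0 0 0; 0 0 0 0; 0 0 0 0; 0 0 0 0; 0 0 -0.01 0; 0 0 -0.02 0; 0 0 -0.02 0" --grip 0.6

```text
clock: 5.82
position: [0.4944, -0.292, 0.0091]
ee_rot: [-0.459, 0.538, 0.46, 0.537]
ft_force: [-0.2, 0.3, -0.2]
grip_width: 0.599
```

```bash
cat > look.py <<'E'
import sys
from h import *
n=sys.argv[1]
im,d=camera("scene"); W=cloud("scene",d)
a=np.array([.154,.988]);c=np.array([.5075,-.2085])
L=(W[...,:2]-c)@a
for v in range(280,302,2):
    print(v,[f"{L[v,u]*1000:.0f}/{W[v,u,2]*1000:.0f}" for u in range(359,386,3)])
g=cv2.cvtColor(im,cv2.COLOR_RGB2BGR)[225:310,310:400]; g=np.clip(g.astype(float)*2.2,0,255).astype(np.uint8)
cv2.imwrite(f"pics/{n}.png",cv2.resize(g,None,fx=7,fy=7,interpolation=cv2.INTER_NEAREST))
o=get_obs();print(o['ft_force'],o['grip_width'],o['position'],o['clock'],o['joint_pos'].round(2))
E
python3 look.py s4
```

```text
280 ['-60/57', '-61/56', '-59/52', '-21/12', '-120/113', '-43/31', '-147/139', '-151/143', '-149/139']
282 ['-13/1', '-16/3', '-19/4', '-26/10', '-122/110', '-136/124', '-148/136', '-149/136', '-147/132']
284 ['-21/3', '-20/1', '-22/1', '-28/6', 'nan/nan', '-138/121', '-149/132', '-148/130', '-149/129']
286 ['-24/0', '-26/1', '-29/3', '-32/4', '-124/103', '-138/117', '-148/126', '-147/124', '-148/123']
288 ['-30/0', '-33/2', '-33/1', '-84/55', '-126/99', '-140/113', '-145/118', '-138/108', '-140/110']
290 ['-86/56', '-87/55', '-87/54', '-112/80', '-119/86', '-140/108', '-145/112', '-144/110', '-142/107']
292 ['-91/55', '-92/56', '-93/55', '-113/76', '-119/81', '-141/104', '-142/104', '-141/102', '-141/100']
294 ['-96/55', '-95/53', '-78/32', '-112/69', '-116/72', '-124/80', '-125/79', '-59/3', '-57/-1']
296 ['-75/26', '-77/26', '-74/22', '-115/67', '-119/70', '-122/73', '-124/73', '-62/-0', '-65/2']
298 ['-74/19', '-72/15', '-74/16', '-115/62', '-120/66', '-124/69', '-125/68', '-67/-0', '-70/2']
300 ['-71/9', '-70/7', '-70/5', '-117/58', '-122/62', '-124/63', '-124/61', '-73/0', '-75/1']
[ 0.36044453  0.05055185 -0.39483231] 0.6025807655802287 [ 0.49473013 -0.29233646  0.00969149] 5.875 [-0.22  0.52  0.85  1.82 -0.46  1.01  2.23]
```

View pics/s4.png

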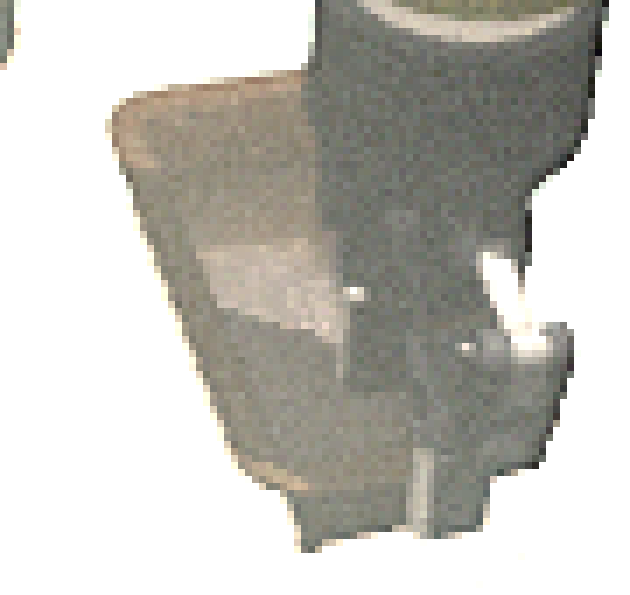

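Call:
move_arm --motion "0 0 -0.01 0; 0 0 -0.02 0; 0 0 -0.024 0; 0 0 -0.024 0"

```text
clock: 6.38
position: [0.4949, -0.2924, -0.0141]
ee_rot: [-0.459, 0.538, 0.46, 0.537]
ft_force: [0.2, 0.6, -1.1]
grip_width: 0.597
```

```bash
python3 look.py s5
```

```text
280 ['-60/56', '-61/56', '-106/102', '-112/107', '-35/25', '-42/30', '-106/96', '-142/133', '-143/132']
282 ['-59/50', '-61/50', '-107/98', '-114/103', '-110/98', '-112/98', '-144/132', '-147/133', '-148/134']
284 ['-59/44', '-59/43', '-59/41', '-115/100', '-118/101', '-136/119', '-147/130', '-150/132', '-151/131']
286 ['-59/38', '-61/39', '-62/38', '-117/96', '-117/94', '-118/94', '-150/127', '-152/129', '-153/129']
288 ['-62/35', '-60/32', '-59/29', '-110/83', '-119/91', '-138/111', '-150/123', '-153/124', '-152/123']
290 ['-86/56', '-87/55', '-89/56', '-113/81', '-120/87', '-139/107', '-151/119', '-151/117', '-152/117']
292 ['-91/56', '-93/56', '-94/56', '-113/76', '-122/84', '-139/102', '-150/113', '-151/112', '-149/109']
294 ['-96/55', '-96/54', '-77/31', '-117/74', '-122/79', '-140/98', '-148/106', '-149/105', '-148/102']
296 ['-77/28', '-77/26', '-76/24', '-114/65', '-125/77', '-140/93', '-147/99', '-137/86', '-138/85']
298 ['-75/21', '-72/15', '-74/15', '-115/61', '-121/66', '-142/90', '-146/93', '-140/84', '-141/84']
300 ['-71/10', '-69/6', '-70/5', '-116/57', '-120/61', '-144/87', '-142/83', 'nan/nan', '-142/80']
[ 0.04530898 -0.71751474  0.27265976] 0.5967891997682875 [ 0.49516035 -0.29254374 -0.01370483] 6.425 [-0.2   0.56  0.82  1.84 -0.49  0.97  2.25]
```

View pics/s5.png

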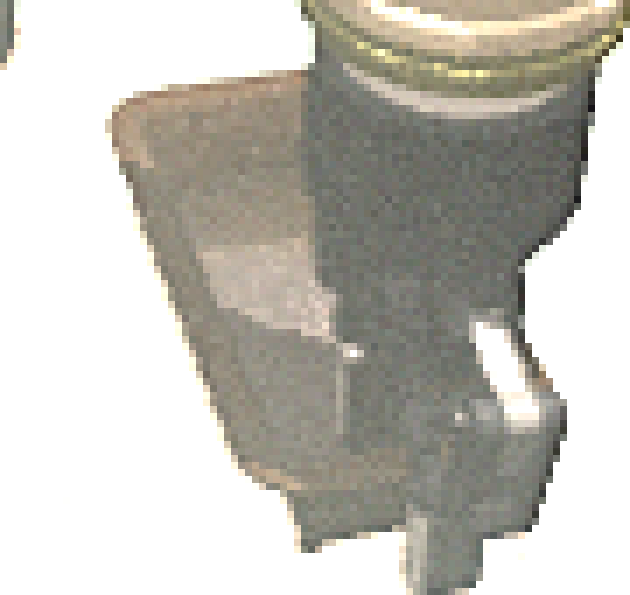

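Call:
move_arm --motion "0 0 0 0; 0 0 0 0; 0 0 0 0; 0 0 0 0; 0 0 0 0" --grip 0.1 --force 25

```text
clock: 7.05
position: [0.4955, -0.2922, -0.0134]
ee_rot: [-0.46, 0.537, 0.46, 0.538]
ft_force: [-1.6, 1.5, 6.2]
grip_width: 0.131
```

```bash
python3 look.py s6; python3 - <<'E'
from fit import *
im,d=camera("scene");W=cloud("scene",d);r,b,Q=tin(W,(-.32,-.08));print(r,Q[:,2].mean(),b)
im,d=camera("top");W=cloud("top",d);r,b,Q=tin(W,(-.32,-.08));print(r,b)
E
```

```text
280 ['-7/1', '-78/74', '-105/101', '-104/98', '-106/99', '-104/95', '-129/121', '-136/126', '-137/127']
282 ['-14/2', '-74/64', '-104/94', '-105/94', '-105/93', '-105/91', '-131/117', '-138/124', '-141/125']
284 ['-18/0', '-77/61', '-93/78', '-106/90', '-80/60', '-133/116', '-140/122', '-143/124', '-143/122']
286 ['-25/2', '-78/57', '-95/74', '-105/83', '-102/78', '-136/114', '-145/123', '-147/123', '-148/124']
288 ['-31/2', '-79/52', '-102/75', '-104/77', '-124/98', '-136/109', '-148/121', '-147/119', '-149/119']
290 ['-37/2', '-86/54', '-95/62', '-113/81', '-124/92', '-138/106', '-148/116', '-148/114', '-144/109']
292 ['-91/56', '-93/57', '-96/58', '-116/80', '-126/88', '-138/101', '-138/100', '-135/94', '-133/91']
294 ['-96/56', '-98/56', '-97/54', '-102/58', '-128/85', '-130/87', '-123/77', '-124/77', '-59/1']
296 ['-79/31', '-80/31', '-97/48', '-102/52', '-104/53', '-106/53', '-76/18', '-61/-1', '-64/1']
298 ['-77/23', '-78/22', '-97/42', '-103/47', '-104/47', '-105/47', '-64/-2', '-68/0', '-70/2']
300 ['-75/14', '-74/11', '-98/38', '-105/44', '-103/40', '-104/40', '-72/1', '-74/1', '-75/1']
[-0.83302649  2.75423519  6.13301984] 0.13554629611805974 [ 0.4954757  -0.29228713 -0.0134207 ] 7.1 [-0.2   0.56  0.82  1.84 -0.49  0.97  2.25]
((486.4876708984375, -210.07861328125), (197.9063262939453, 72.19575500488281), 76.49647521972656) 0.054742106777785474 [[ 0.4282816  -0.2978672 ]
 [ 0.49848157 -0.3147253 ]
 [ 0.5446937  -0.12229001]
 [ 0.47449377 -0.10543191]]
((509.93365478515625, -203.31356811523438), (175.87362670898438, 101.53899383544922), 81.29115295410156) [[ 0.4464347  -0.28254932]
 [ 0.546803   -0.2979237 ]
 [ 0.5734326  -0.12407782]
 [ 0.47306433 -0.10870343]]
```

View pics/s6.png

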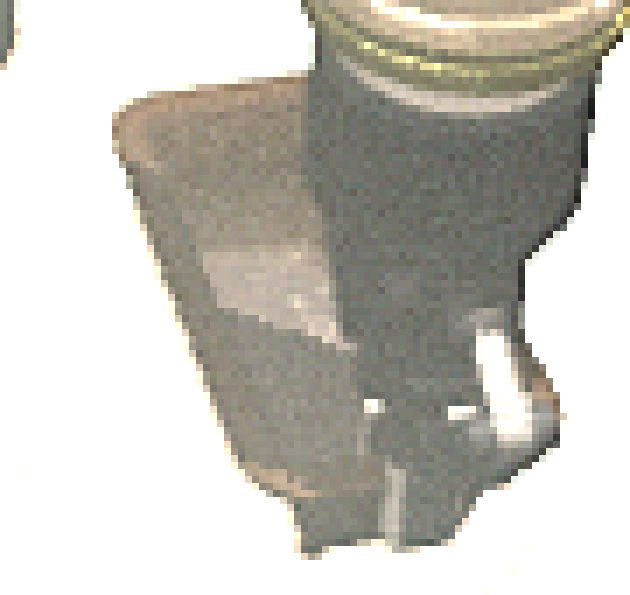

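Call:
move_arm --motion "0 0 0.001 0; 0.006 0 0.001 0.015; 0.012 0 0.001 0.03; 0.018 0 0.001 0.045; 0.024 0 0.001 0.06; 0.029 0 0.001 0.077; 0.029 0 0.001 0.077; 0.029 0 0.001 0.077"

```text
clock: 8.2
position: [0.524, -0.2926, -0.0127]
ee_rot: [-0.48, 0.519, 0.48, 0.519]
ft_force: [0.3, -0.2, -3.0]
grip_width: 0.139
```

```bash
cat > meas.py <<'E'
from fit import *
import sys
o=get_obs();print(o['ft_force'].round(1),o['grip_width'].round(3),o['position'].round(4),o['clock'],o['joint_pos'].round(2))
y0,y1=float(sys.argv[1]),float(sys.argv[2])
for n in("top","scene"):
    im,d=camera(n);W=cloud(n,d);r,b,Q=tin(W,(y0,y1));print(n,r,b.round(4).tolist())
    cv2.imwrite(f"pics/{sys.argv[3]}{n}.png",cv2.resize(im[100:300,200:480,::-1],None,fx=2.8,fy=2.8,interpolation=cv2.INTER_CUBIC))
E
python3 meas.py -.32 -.06 m1
```

```text
Traceback (most recent call last):
  File "meas.py", line 3, in <module>
    o=get_obs();print(o['ft_force'].round(1),o['grip_width'].round(3),o['position'].round(4),o['clock'],o['joint_pos'].round(2))
                                             ^^^^^^^^^^^^^^^^^^^^^
AttributeError: 'float' object has no attribute 'round'
```

```bash
sed -i "s/o\['grip_width'\].round(3)/round(o['grip_width'],3)/" meas.py; python3 meas.py -.32 -.06 m1
```

```text
[ 0.3 -0.2 -3. ] 0.139 [ 0.524  -0.2926 -0.0127] 8.2 [-0.18  0.6   0.79  1.77 -0.5   0.99  2.3 ]
top ((531.5101928710938, -203.3055419921875), (176.91476440429688, 101.1781997680664), 85.11575317382812) [[0.47360000014305115, -0.2870999872684479], [0.574400007724762, -0.2957000136375427], [0.5893999934196472, -0.11949999630451202], [0.4885999858379364, -0.11089999973773956]]
scene ((510.53271484375, -209.1349334716797), (199.7159881591797, 88.31212615966797), 75.15863800048828) [[0.4422999918460846, -0.29440000653266907], [0.5275999903678894, -0.31700000166893005], [0.5788000226020813, -0.12389999628067017], [0.4934000074863434, -0.10130000114440918]]
```

View pics/m1top.png

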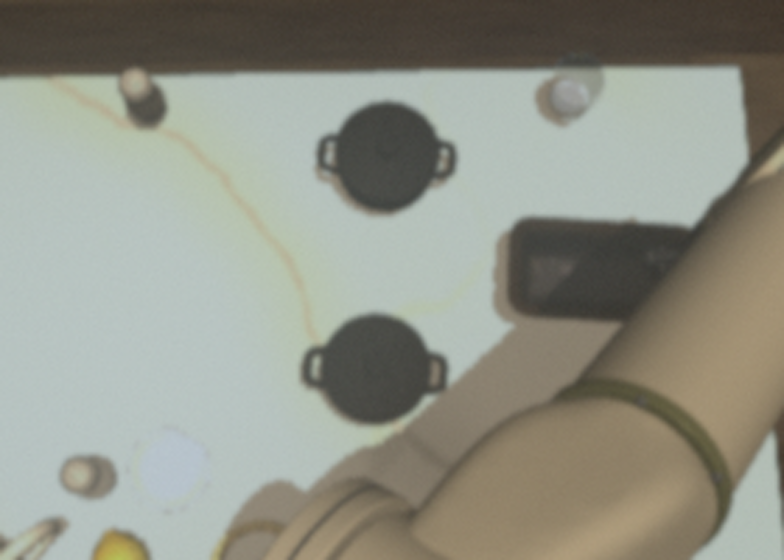

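View pics/m1scene.png

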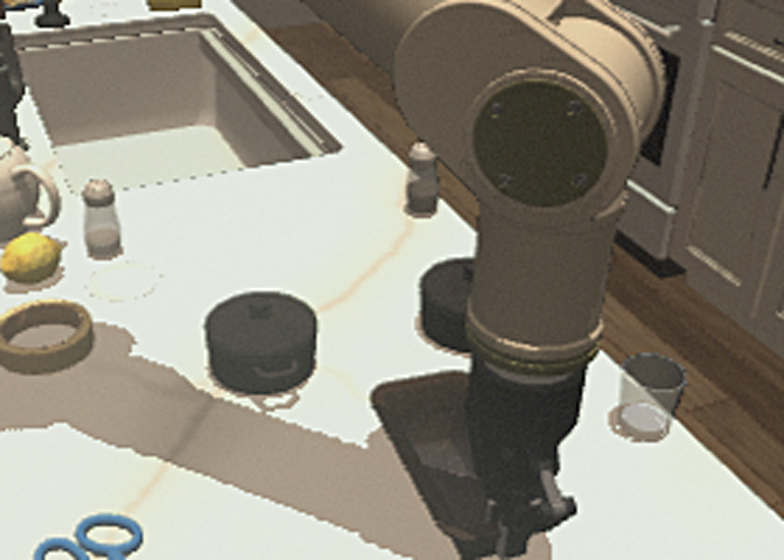

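Call:
move_arm --motion "0.0014 0 -0.0005 0.01; 0.002 0.008 -0.0005 0.01; 0.0027 0.018 -0.0005 0.01; 0.0035 0.028 -0.0005 0.01; 0.0042 0.038 -0.0005 0.01; 0.005 0.048 -0.0005 0.01; 0.0058 0.058 -0.0005 0.01; 0.0065 0.068 -0.0005 0.01; 0.0065 0.068 -0.0005 0.01"

```text
clock: 9.43
position: [0.531, -0.2232, -0.0133]
ee_rot: [-0.483, 0.516, 0.483, 0.517]
ft_force: [0.4, 0.4, -2.5]
grip_width: 0.135
```

```bash
python3 meas.py -.28 .03 m2
```

```text
[ 0.4  0.4 -2.5] 0.135 [ 0.531  -0.2232 -0.0133] 9.425 [-0.32  0.55  0.8   1.83 -0.47  0.96  2.19]
top ((641.5404663085938, -12.45199203491211), (83.7958755493164, 77.06895446777344), 88.9149169921875) [[0.6021999716758728, -0.053599998354911804], [0.6793000102043152, -0.05510000139474869], [0.680899977684021, 0.028699999675154686], [0.6037999987602234, 0.03020000085234642]]
scene ((516.245849609375, -140.52906799316406), (200.6445770263672, 83.53710174560547), 77.07718658447266) [[0.4530999958515167, -0.2290000021457672], [0.534500002861023, -0.24770000576972961], [0.5794000029563904, -0.05209999904036522], [0.49799999594688416, -0.033399999141693115]]
```

View pics/m2top.png

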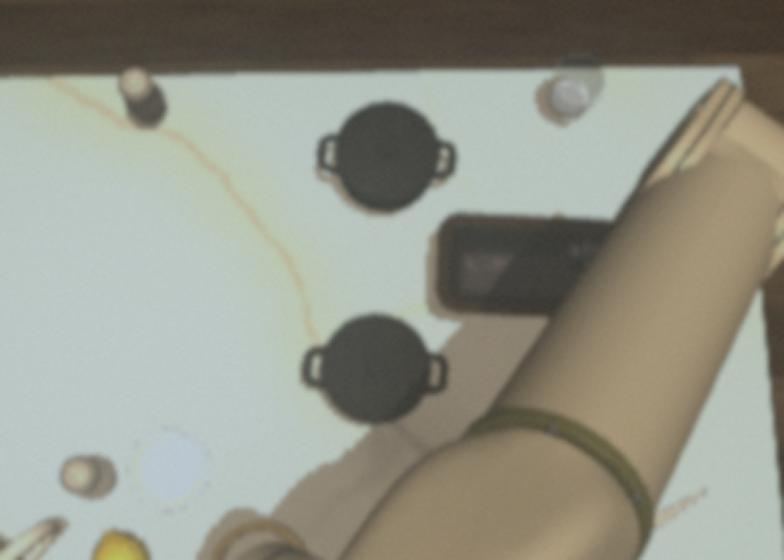

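```bash
cat >> fit.py <<'E'
FP=np.array([.6545,-.0025]);NP=np.array([.4395,.0140])
def tin(W,yl):
    X=W[...,:2]
    m=(W[...,2]>.047)&(W[...,2]<.066)&(W[...,0]>.42)&(W[...,0]<.66)&(W[...,1]<yl[1])&(W[...,1]>yl[0])
    for c in(FP,NP): m&=np.hypot(X[...,0]-c[0],X[...,1]-c[1])>.058
    m=m.astype(np.uint8)
    c,l,s,_=cv2.connectedComponentsWithStats(m)
    k=1+np.argmax(s[1:,4]); Q=W[l==k]
    r=cv2.minAreaRect((Q[:,:2]*1000).astype(np.float32))
    return r,cv2.boxPoints(r)/1000,Q
E
python3 meas.py -.28 -.02 m2
```

```text
[-0.4  0.2 -2.5] 0.135 [ 0.5307 -0.2244 -0.0132] 9.525 [-0.31  0.55  0.8   1.83 -0.47  0.96  2.19]
top ((537.6839599609375, -132.7337646484375), (172.26223754882812, 101.31433868408203), 86.41192626953125) [[0.48170000314712524, -0.21549999713897705], [0.5828999876976013, -0.22190000116825104], [0.5935999751091003, -0.04989999905228615], [0.4925000071525574, -0.04360000044107437]]
scene ((515.9309692382812, -141.24847412109375), (200.4608612060547, 84.22958374023438), 76.94464111328125) [[0.4523000121116638, -0.22939999401569366], [0.5343000292778015, -0.2484000027179718], [0.5795999765396118, -0.05310000106692314], [0.4975000023841858, -0.0340999998152256]]
```

Call:
move_arm --motion "0 0 -0.0007 -0.006; 0.0007 0.01 -0.0007 -0.006; 0.0015 0.02 -0.0007 -0.006; 0.0023 0.03 -0.0007 -0.006; 0.003 0.04 -0.0007 -0.006; 0.0038 0.05 -0.0007 -0.006; 0.0045 0.06 -0.0007 -0.006; 0.0045 0.06 -0.0007 -0.006"

```text
clock: 10.62
position: [0.536, -0.163, -0.0134]
ee_rot: [-0.481, 0.518, 0.481, 0.518]
ft_force: [-0.4, 0.2, 7.6]
grip_width: 0.136
```

```bash
python3 meas.py -.22 .06 m3
```

```text
[-0.4  0.2  7.6] 0.136 [ 0.536  -0.163  -0.0134] 10.625 [-0.44  0.52  0.81  1.88 -0.46  0.94  2.07]
top ((543.669189453125, -63.81266784667969), (156.46963500976562, 101.2171630859375), 85.74449920654297) [[0.48739999532699585, -0.13809999823570251], [0.5882999897003174, -0.14560000598430634], [0.5999000072479248, 0.010499999858438969], [0.49900001287460327, 0.017999999225139618]]
scene ((522.2973022460938, -79.72118377685547), (204.5206298828125, 77.48147583007812), 79.92601776123047) [[0.46630001068115234, -0.1736000031232834], [0.5425999760627747, -0.18719999492168427], [0.5782999992370605, 0.0142000000923872], [0.5019999742507935, 0.027699999511241913]]
```

View pics/m3top.png

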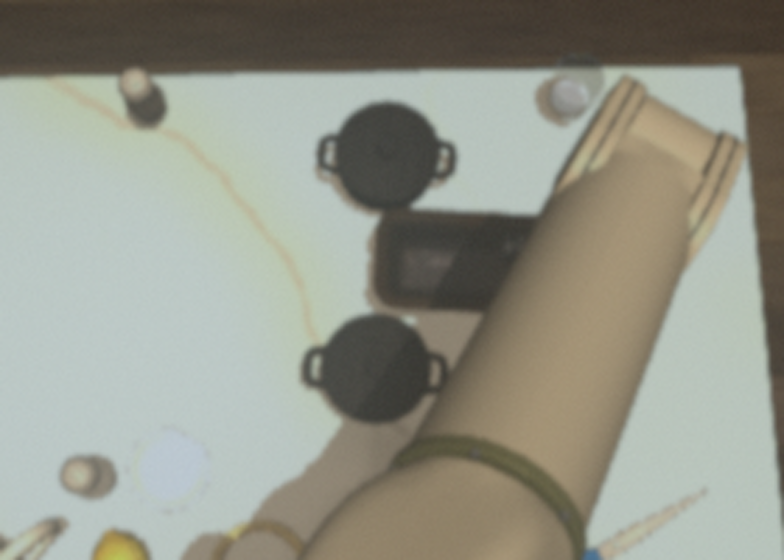

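View pics/m3scene.png

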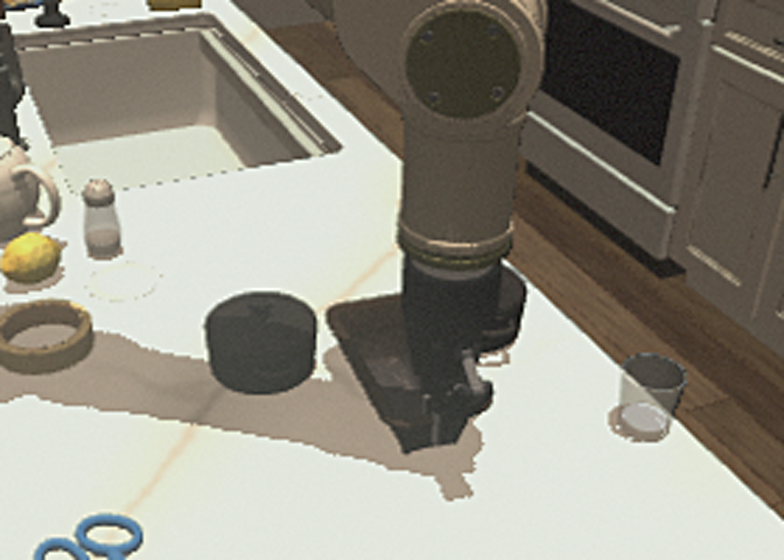

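Call:
move_arm --motion "-0.0012 0 0.0003 0; -0.0005 0.01 0.0003 0; 0.0003 0.02 0.0003 0; 0.001 0.03 0.0003 0; 0.0018 0.04 0.0003 0; 0.0026 0.05 0.0003 0; 0.0033 0.06 0.0003 0; 0.0033 0.06 0.0003 0"

```text
clock: 11.72
position: [0.5387, -0.103, -0.0134]
ee_rot: [-0.481, 0.518, 0.481, 0.518]
ft_force: [-0.4, -0.3, 5.7]
grip_width: 0.132
```

```bash
python3 meas.py -.16 .12 m4
```

```text
[-0.4 -0.3  5.7] 0.132 [ 0.5387 -0.103  -0.0134] 11.725 [-0.56  0.49  0.81  1.91 -0.44  0.93  1.96]
top ((546.8123779296875, 3.112701416015625), (142.46347045898438, 101.52423858642578), 85.98178100585938) [[0.4912000000476837, -0.06440000236034393], [0.5924999713897705, -0.07150000333786011], [0.602400004863739, 0.0706000030040741], [0.5012000203132629, 0.07769999653100967]]
scene ((523.0944213867188, -21.24358367919922), (202.2428741455078, 73.56991577148438), 80.5794906616211) [[0.47029998898506165, -0.11500000208616257], [0.5428000092506409, -0.12700000405311584], [0.5759000182151794, 0.07249999791383743], [0.5034000277519226, 0.08449999988079071]]
```

View pics/m4top.png

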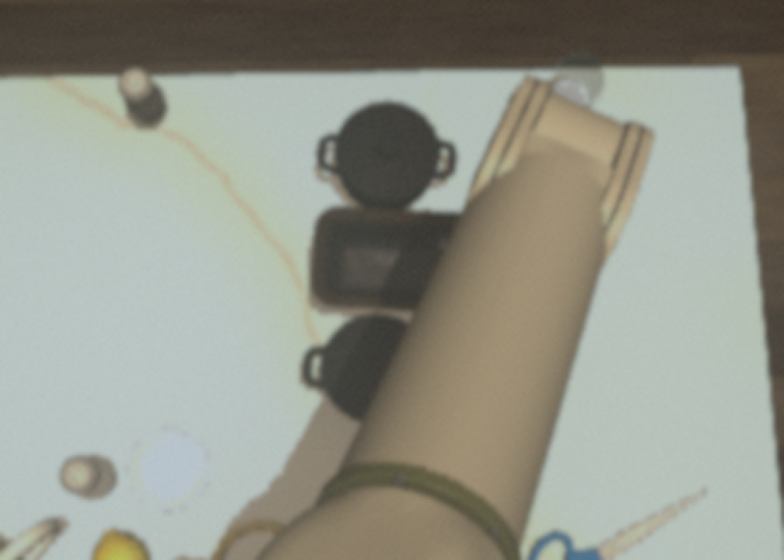

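Call:
move_arm --motion "0.001 0.01 0.0004 0; 0.0018 0.02 0.0004 0; 0.0026 0.03 0.0004 0; 0.0033 0.04 0.0004 0; 0.004 0.05 0.0004 0; 0.0048 0.06 0.0004 0; 0.0056 0.07 0.0004 0; 0.0063 0.08 0.0004 0; 0.0063 0.08 0.0004 0"

```text
clock: 12.95
position: [0.5448, -0.023, -0.0134]
ee_rot: [-0.481, 0.518, 0.482, 0.518]
ft_force: [-1.1, 0.7, -1.8]
grip_width: 0.134
```

```bash
python3 meas.py -.08 .2 m5
```

```text
[-1.1  0.7 -1.8] 0.134 [ 0.5448 -0.023  -0.0134] 12.95 [-0.7   0.48  0.8   1.91 -0.43  0.93  1.8 ]
top ((554.2118530273438, 98.19674682617188), (112.45349884033203, 101.06107330322266), 85.38002014160156) [[0.4993000030517578, 0.04619999974966049], [0.6000000238418579, 0.038100000470876694], [0.6090999841690063, 0.1501999944448471], [0.508400022983551, 0.1582999974489212]]
scene ((537.5139770507812, 53.139678955078125), (98.81410217285156, 198.5133514404297), 4.982085704803467) [[0.4796999990940094, 0.1476999968290329], [0.4968999922275543, -0.05000000074505806], [0.5953999757766724, -0.04149999842047691], [0.5781000256538391, 0.15629999339580536]]
```

View pics/m5top.png

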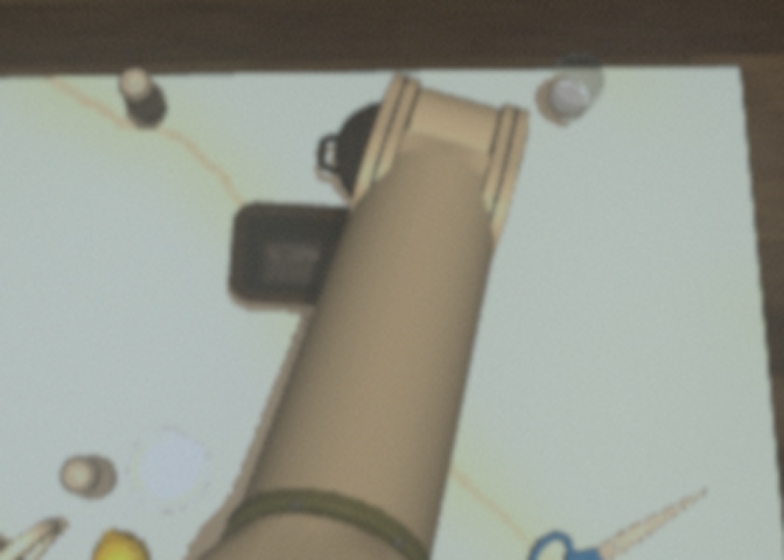

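View pics/m5scene.png

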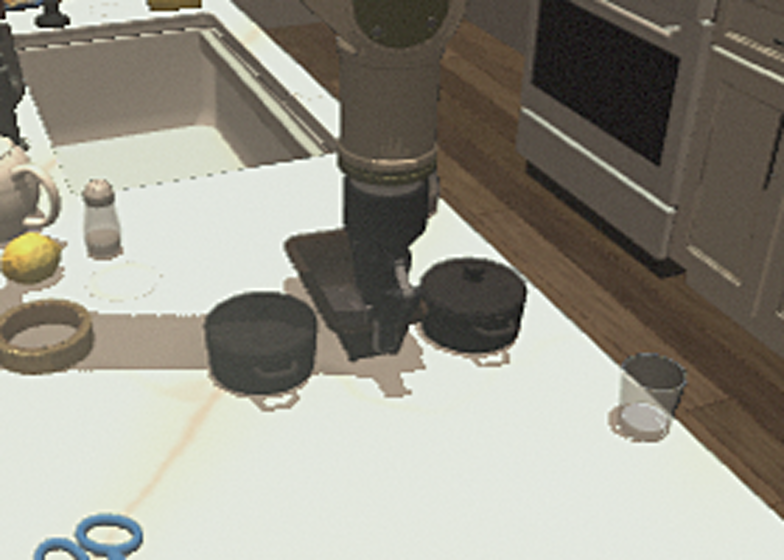

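Call:
move_arm --motion "0.0007 0.01 -0.0002 0; 0.0015 0.02 -0.0002 0; 0.0022 0.03 -0.0002 0; 0.003 0.04 -0.0002 0; 0.0037 0.05 -0.0002 0; 0.0045 0.06 -0.0002 0; 0.0052 0.07 -0.0002 0; 0.006 0.08 -0.0002 0; 0.0067 0.09 -0.0002 0; 0.0067 0.09 -0.0002 0"

```text
clock: 14.3
position: [0.5517, 0.0671, -0.0134]
ee_rot: [-0.481, 0.518, 0.482, 0.518]
ft_force: [-0.6, 1.2, -0.2]
grip_width: 0.133
```

Call:
move_arm --motion "0.0007 0.01 0 0; 0.0015 0.02 0 0; 0.0022 0.03 0 0; 0.003 0.04 0 0; 0.0037 0.05 0 0; 0.0045 0.06 0 0; 0.0052 0.07 0 0; 0.006 0.08 0 0; 0.006 0.08 0 0; 0.006 0.08 0 0"

```text
clock: 15.55
position: [0.5575, 0.1464, -0.0134]
ee_rot: [-0.481, 0.518, 0.481, 0.518]
ft_force: [-0.3, 1.6, 0.5]
grip_width: 0.133
```

```bash
python3 meas.py .08 .36 m6
```

```text
[-0.3  1.6  0.5] 0.133 [ 0.5575  0.1464 -0.0134] 15.55 [-0.94  0.53  0.76  1.83 -0.44  0.95  1.51]
top ((569.9942626953125, 303.6950988769531), (42.184871673583984, 100.79695129394531), 84.75960540771484) [[0.5178999900817871, 0.2872999906539917], [0.6183000206947327, 0.27810001373291016], [0.6220999956130981, 0.32010000944137573], [0.5217000246047974, 0.3292999863624573]]
scene ((553.4896850585938, 224.09576416015625), (99.89234161376953, 201.30810546875), 3.4221365451812744) [[0.4975999891757965, 0.3215999901294708], [0.5095999836921692, 0.12060000002384186], [0.6093999743461609, 0.1265999972820282], [0.5972999930381775, 0.32760000228881836]]
```

View pics/m6top.png

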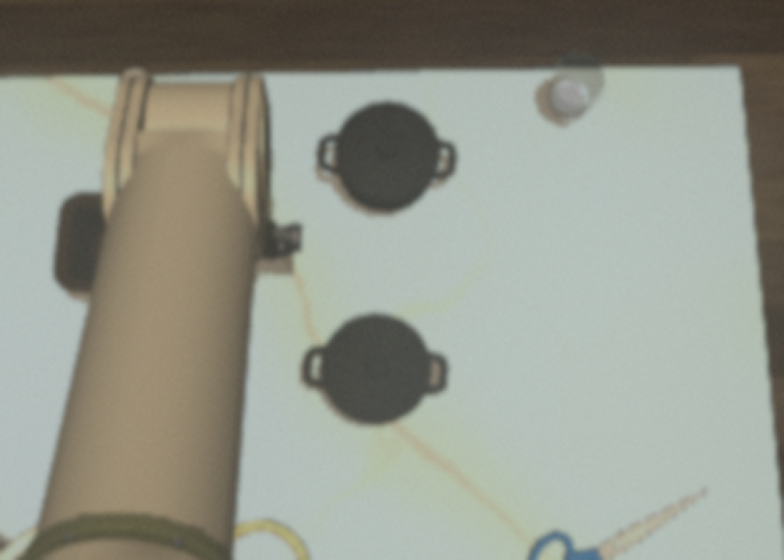

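View pics/m6scene.png

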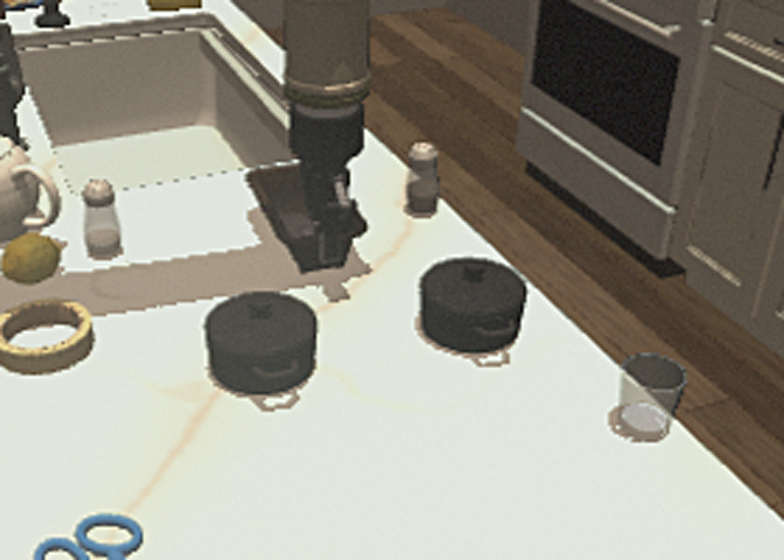

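Call:
move_arm --motion "0 0 0 0; 0 0 0 0; 0 0 0 0; 0 0 0 0; 0 0 0 0; 0 0 0 0" --grip 0.6

```text
clock: 16.4
position: [0.5575, 0.1456, -0.0134]
ee_rot: [-0.481, 0.518, 0.481, 0.518]
ft_force: [0.7, -0.4, -0.3]
grip_width: 0.604
```

```bash
python3 - <<'E'
from h import *
im,d=camera("scene");g=np.clip(im[140:230,280:360,::-1].astype(float)*2,0,255).astype(np.uint8)
cv2.imwrite("pics/rel.png",cv2.resize(g,None,fx=7,fy=6.5,interpolation=cv2.INTER_NEAREST));print(get_obs()['ft_force'])
E
```

```text
[-0.04425603 -0.32550719 -0.06992805]
```

View pics/rel.png

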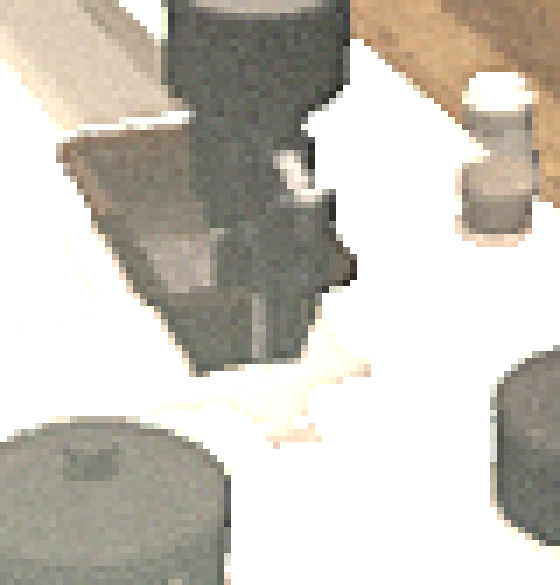

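Call:
move_arm --motion "0 0 0.01 0; 0 0 0.02 0; 0 0 0.03 0; 0 0 0.05 0"

```text
clock: 16.95
position: [0.5571, 0.1455, 0.0374]
ee_rot: [-0.481, 0.519, 0.481, 0.518]
ft_force: [0.0, 0.2, 0.7]
grip_width: 0.603
```

Call:
move_arm --motion "0 0 0.04 0; 0 0 0.1 0; 0 0 0.15 0; 0 0 0.2 0; -0.02 -0.05 0.22 0; -0.03 -0.1 0.22 0; -0.04 -0.16 0.22 0; -0.06 -0.22 0.22 0; -0.08 -0.28 0.22 0; -0.08 -0.28 0.22 0"

```text
clock: 18.2
position: [0.4756, -0.1399, 0.2575]
ee_rot: [-0.478, 0.52, 0.479, 0.522]
ft_force: [0.2, 0.9, 0.0]
grip_width: 0.601
```

```bash
python3 meas.py .08 .36 m7; python3 - <<'E'
from h import *
for n in("top","scene"):
    W0=np.load(n+"W0.npy");im,d=camera(n);W=cloud(n,d)
    for nm,c in(("salt",(.35,.28)),("pepper",(.715,.24)),("glass",(.727,-.197))):
        for w in(W0,W):
            m=(w[...,2]>.03)&(w[...,2]<.1)&(np.hypot(w[...,0]-c[0],w[...,1]-c[1])<.04);print(n,nm,w[m].mean(0).round(4),m.sum())
E
```

```text
[0.2 0.9 0. ] 0.601 [ 0.4756 -0.1399  0.2575] 18.2 [-0.94 -0.07  1.11  1.73  0.06  1.44  1.65]
top ((563.9390258789062, 227.71905517578125), (190.5647735595703, 102.105712890625), 86.17842864990234) [[0.506600022315979, 0.13609999418258667], [0.6085000038146973, 0.12919999659061432], [0.6212000250816345, 0.31940001249313354], [0.5194000005722046, 0.326200008392334]]
scene ((561.9146118164062, 227.480712890625), (195.58421325683594, 101.9373550415039), 85.60835266113281) [[0.503600001335144, 0.1339000016450882], [0.6051999926567078, 0.12610000371932983], [0.620199978351593, 0.32109999656677246], [0.5185999870300293, 0.328900009393692]]
top salt [0.3442 0.2827 0.0698] 243
top salt [0.3441 0.2832 0.07  ] 241
top pepper [0.7148 0.2402 0.068 ] 231
top pepper [0.7141 0.2406 0.0673] 234
top glass [ 0.7273 -0.1969  0.05  ] 222
top glass [ 0.7275 -0.1971  0.0501] 216
scene salt [0.3415 0.276  0.0611] 240
scene salt [0.3411 0.2771 0.0606] 244
scene pepper [0.7136 0.233  0.0603] 209
scene pepper [0.7138 0.2329 0.0602] 206
scene glass [ 0.7222 -0.1965  0.0493] 471
scene glass [ 0.7224 -0.1964  0.0492] 473
```

View pics/m7top.png

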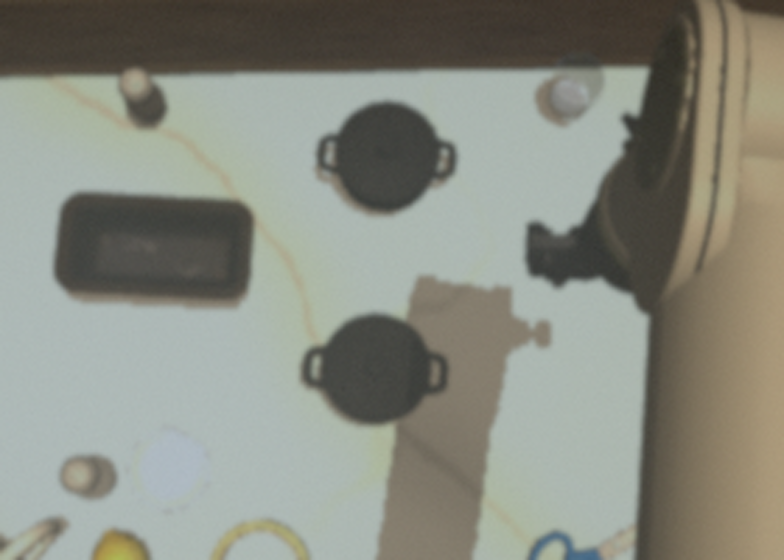

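View pics/m7scene.png

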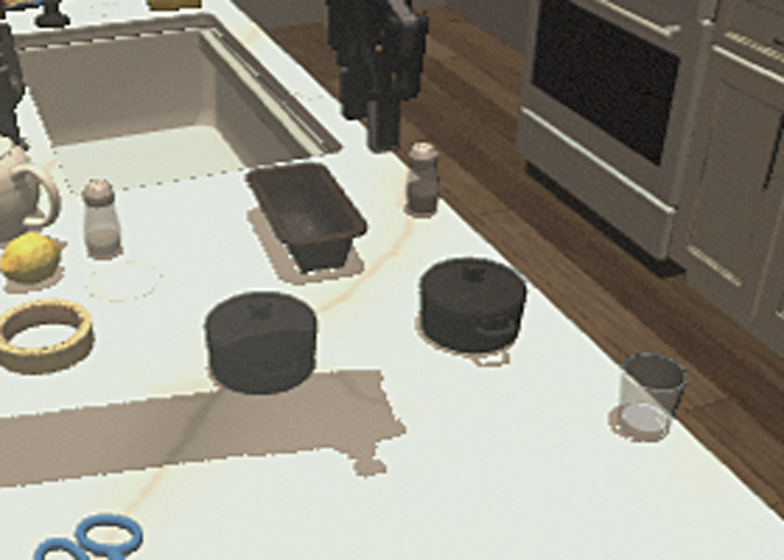

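```bash
python3 -c "
from workcell import *
o=get_obs();print(o['joint_velocities'].round(3),o['ft_force'].round(1));print(hand_in())"
```

```text
[-0.005  0.012 -0.009  0.002  0.001 -0.002  0.003] [0.7 0.  0.5]
the job is handed in; nothing more can be done
None
```

The loaf tin is out on the sink side, standing flat on the worktop and clear of both pots, and I have handed the job in at about 18 s. I pinched its trailing end wall lightly with the fingertips (25 N), lined it up with the gap, slid it through end first, then let go and moved the arm away.

**Final position:** both cameras put the tin's centre at about (0.563, 0.228), with its length along the passage. Its trailing edge is at y ≈ 0.13, about 45 mm past the nearest pot handle. In the last pictures its rim is at the same height all round.

**Bystanders:** salt, pepper and glass measure within about 1 mm of where they started.

**Forces:** sideways forces, read after each stretch of sliding, stayed under about 2 N, so I saw no sign of pushing on the pots. The smallest measured side clearance to a pot was about 3 mm.

**What disagreed:**
- **Fingertip height:** the fingertips were about 45 mm higher than the reported tool position. My first grip closed on air above the rim and touched nothing. I corrected it from the camera depth.
- **Vertical force while gripping:** this varied between about −3 N (pulling up) and +7.6 N (pressing down). The trailing end may have been lifted a fraction of a millimetre for part of the way, before the tin reached the gap. I corrected the height in small steps, and it read near zero at release.
- **Cameras:** the two differ by about 2 mm.

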